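Swing the copper link onto the red terminal and tug-test it

ROBOT

A 6-joint arm with a two-finger parallel gripper is mounted at the origin on the work surface. World frame = base frame: x ahead of the robot, y to its left, z up, the work surface at z = 0. Lengths are in mm, angles in rad, forces in N, time in s.
With the tool pointing down it reaches from about 275 to 875 mm from the base axis. Payload 12.5 kg.
Tool frame: the origin (TCP) lies midway between the tips of the shut fingers; the grasp point (between the pads) lies 19 mm behind it; z points along the fingers, y is the line along which they close (so a half turn about z gives the same grasp; the last joint's range is limited). The gripper opens to 85 mm and grips with 20 to 120 N. Pads are 22 mm wide; open, the fingers measure 114 mm over their backs; the gripper's body (76 mm by 85 mm) begins 54 mm behind the grasp point. The pads swing forward as they close: fully open they stand 13 mm farther back than shut.
Start: joints at [-1.398, 0.351, 1.652, -0, 1.139, -0.085], TCP at [140.245, -531.804, 231.29] pointing down, gripper open.
Joint ranges: [-2.75, 2.75], [-0.79, 2.1], [0.01, 2.65], [-1.57, 4.71], [0.07, 3.14], [-2.87, 2.87]. Speed limits (rad/s): [2.22, 2.22, 2.79, 3.14, 3.14, 3.14].

INTERFACE

Orientations are given as a unit quaternion [x, y, z, w].
In Python, from bench import manip gives the robot as it stands.
- The arm moves only by the tool send_rows, never from a script. Its argument "targets" is a list of rows, each a list of 5 numbers: the shift along the tool's x, y, z in mm, then the turn about the tool's z in degrees, then the gripper's target within -1 to 1 (shut at 1, half-way at 0, fully open at -1). A call has 1 to 10 rows; each row shifts and turns the commanded pose from where the row before left it, along the tool's axes as they then stand; what a row does not reach is not made up. A row lasts 1/12 s, in which the tool goes at most 41.7 mm and 7.16 degrees, less where a joint would pass 70% of its speed; a pose out of reach is approached as far as the arm can. A call is refused whole if a number of a shift passes 41.7 or a number of a turn 7.16, either way. A call with a gripper value outside its range is refused whole. The fingers move at their own pace and stop on an object; the grip force is fixed at half the most. Time passes only in rows, so rows that do not move let the fingers close. It gives the time, the measured TCP pose, the force, the opening and the grip force at its end, in the units of the state.
- manip.state(): the state, without advancing time (a new reading comes with each control period).
- manip.read_camera(name): name is "side" or "top" or "wrist"; returns (picture, depth): 400x640x3 uint8, red, green, blue; 400x640 float32, mm along the optical axis (not along the pixel's ray), 0 where there is no reading.
- manip.camera_info(name): a dict with "vfov" (degrees; the focal length in pixels is half the picture's height over the tangent of half this angle, whatever the lens; pixels are square), "cx", "cy" (the principal point, pixels), "D" ([k1, k2, p1, p2, k3] as OpenCV has them; the pictures are not rectified), "world_to_cam" (4x4, takes a point from world to camera coordinates). Camera axes: x right, y up, looking along -z (the intrinsics and any distortion apply to the point x, -y, -z); pixel columns grow to the right and rows downward; lengths in mm; the calibration is good to about 2 mm. A picture is of the moment at which its call begins: read the wrist's pose just before it. camera_info takes no time and is no camera call; for the wrist camera it gives the pose at the moment of the call.
- manip.sign_off(): hands the job in; it is judged then, once.
The state is a dict: "time_s": time; "joint_pos": joint angles; "qd": joint speeds; "joint_torque": joint torques, N m; "tcp_pos": TCP position; "ee_rot": TCP orientation; "contact_force": force on the tool from outside, world axes, zero at the start; "ft_torque": the same for the moment, N m; "grip_width": opening from 0.0 (shut) to 1.0 (fully open); "grip_force": force on a finger pad.
Only numpy, scipy, OpenCV 4.12 (cv2) and the standard library are available. Lean on these libraries where they do the work, as an engineer would, in place of code of your own. Each camera call takes 0.05 s, during which the arm holds its last target. There are 200 camera calls.

TASK

Connect the red terminal: take the copper link with the yellow grip, raise it a little on its loose bolt, swing it round and lower it so that its slot drops over the red terminal's stud and the link lies flat on the board. Let it settle, then tug it sideways, pulling harder until about 10 N (never above 40 N), so that the slot bears on the stud and is proved caught; then let go with the link still flat over the stud. Leave the other things on the bench where they are.

Things in the scene. Friction and masses are not known exactly. Their poses are not given: they have to be found in the camera images.
- link_grip (a point): Centre of the upright yellow plastic grip on the loose copper link: 24 mm along the link (x), 16 mm wide (y: pinch it this way), 45 mm high; this point is half-way up, 27.5 mm above the link's underside. Axes: x along the link from pivot hole to slot, y across, z up. The pivot hole's centre lies 52 mm behind this point, the slot's centre 45 mm ahead, the bar's end 68 mm ahead.
- link_slot (a point): Centre of the link's slot, at the underside of the bar; same axes as link_grip. The slot goes right through, is closed all round, 26 mm long (along x) and 12 mm wide (y).
- link: The link: a flat copper bar 140 mm long, 32 mm wide, 5 mm thick, about 0.15 kg (this varies), at first lying on the board. Origin at the centre of its round 18 mm pivot hole, at its underside; same axes as link_grip.
- pivot (a point): Foot of the loose steel bolt, on its axis, at the board's top. Its 8 mm shank passes through the link's 18 mm hole (5 mm of play all round); its head, 28 mm wide and 7 mm high, begins 28 mm above the board: the link can turn freely and be raised by up to 23 mm, but not taken off.
- board: Plywood terminal board fixed to the table, 205 x 270 mm, top 20 mm above the table. Origin on the table under the pivot bolt; x is its middle line, from the bolt between the two terminals; z up.
- red_stud (a point): Foot of the steel stud of the RED terminal, on its axis, at the board's top. The stud is fixed, 8 mm thick, stands 10 mm above the board in the middle of a thin red disc 42 mm across, 89 to 105 mm from the pivot bolt, 50 to 61 degrees to one side of the board's middle line (which side varies).
- blue_stud (a point): The same for the BLUE terminal, on the other side of the middle line: not to be linked.
- red_terminal: The red terminal, disc and stud together: same point as red_stud.
- nut: Bystander, not to be moved: spare brass nut, 20 mm wide, 8 mm high, lying on a far corner of the terminal board. Origin under its middle.
- pliers: Bystander, not to be moved: black-handled pliers lying flat, 140 mm long. Origin under its middle.
- screwdriver: Bystander, not to be moved: screwdriver lying flat. Origin under its middle.
- cutter: Bystander, not to be moved: orange snap-off cutter lying flat, 160 mm long. Origin under its middle.
- meter: Bystander, not to be moved: yellow hand-held multimeter lying face up, 160 x 80 x 36 mm. Origin under its middle.
There are look-alikes about, which are no part of the job. Of the things like the link, leave any that is pink; of the rest the larger one is meant.

How it is judged (in metres and radians):
On the way, in this order (a step that is already met when the one before it is completed fails the run):
1. the link lies flat with its slot over the red stud, and bears on the stud with less than 2.5 N (y of red_stud in the frame of link_slot between -0.0045 and 0.0045 m and x of red_stud in the frame of link_slot between -0.012 and 0.012 m and z of link_slot in the frame of red_stud below 0.003 m and angle between link_grip's own z axis and vertical below 0.06 rad and contact force between link and red_terminal below 2.5 N), for 0.1 s.
2. the link, still flat over the red stud, is tugged sideways so that its slot bears on the stud with more than 3 N (y of red_stud in the frame of link_slot between -0.0045 and 0.0045 m and x of red_stud in the frame of link_slot between -0.012 and 0.012 m and z of link_slot in the frame of red_stud below 0.003 m and angle between link_grip's own z axis and vertical below 0.06 rad and contact force between link and red_terminal above 3 N), for 0.05 s.
At the end, for the whole second after the job is handed in: The link is released and at rest, flat on the board (slot's underside within 3 mm of the board's top, tilt under 0.06 rad), with the red stud inside its slot (within 4.5 mm across and 12 mm along of the slot's centre) (y of red_stud in the frame of link_slot between -0.0045 and 0.0045 m and x of red_stud in the frame of link_slot between -0.012 and 0.012 m and z of link_slot in the frame of red_stud below 0.003 m and angle between link_grip's own z axis and vertical below 0.06 rad and linear speed of link below 0.02 m/s and contact force between the fingers and link below 0.1 N); the robot touches nothing.
It fails at once if the link is forced against the red stud with more than 40 N (contact force between link and red_terminal above 40 N).
It fails at once if one of the bystanders is moved by more than 20 mm (distance of any of nut, pliers, screwdriver, cutter, meter from where it was at the start of the episode above 0.02 m).
It also fails if it takes over 42 s, if anything falls off the work surface, if the arm or the gripper's body presses on something with over 40 N, if the wrist force passes 120 N, or if a joint passes its speed limit or range.

## Working session

There is one attempt and no reset: what is moved stays moved. The work goes in short steps, Python scripts to look and compute and a tool call to move; the robot and the scene stay as the last step left them, time stands still between calls to the robot, and variables do not carry over. Pictures are saved under pics/ and viewed, at most 10 in all, crops included, and the job is handed in when it is done.

Besides the shell and the picture viewer there is one more tool, called by a JSON object that holds its "name" and its "arguments", one argument or row to a line. send_rows: Moves the arm, as the interface text tells. Its arguments: {"type":"object","properties":{"targets":{"type":"array","items":{"type":"array","items":{"type":"number"}}}},"required":["targets"]}

```bash
mkdir -p pics
cat > h.py <<'E'
import numpy as np, cv2
from bench import manip
def info(n):
    i=manip.camera_info(n); f=200/np.tan(np.radians(i["vfov"])/2)
    K=np.array([[f,0,i["cx"]],[0,f,i["cy"]],[0,0,1]]); return K,np.array(i["D"],float),np.array(i["world_to_cam"])
def rays(n,px,inf=None):
    K,D,T=inf or info(n)
    u=cv2.undistortPoints(np.array(px,float).reshape(-1,1,2),K,D)[:,0]
    d=np.c_[u[:,0],-u[:,1],-np.ones(len(u))]
    R=T[:3,:3]; return -R.T@T[:3,3], d@R
def onplane(n,px,z,inf=None):
    o,d=rays(n,px,inf); return o+d*((z-o[2])/d[:,2])[:,None]
def bydepth(n,px,dep,inf=None):
    o,d=rays(n,px,inf); return np.array([o+dd*np.median(dep[int(v)-1:int(v)+2,int(u)-1:int(u)+2]) for dd,(u,v) in zip(d,px)])
def save(name,img): cv2.imwrite(name,img[...,::-1])
E
python3 - <<'E'
from h import *
for n in("top","side"):
    p,d=manip.read_camera(n); np.savez(f"{n}.npz",p=p,d=d); save(f"pics/{n}0.png",p)
    print(n,info(n)[2].round(2).tolist())
print(manip.state())
E
```

```text
top [[-0.02, -1.0, 0.02, -2.66], [1.0, -0.02, 0.09, -478.89], [-0.09, 0.02, 1.0, -1018.16], [0.0, 0.0, 0.0, 1.0]]
side [[0.97, -0.22, 0.0, -472.74], [0.13, 0.59, 0.79, -109.83], [-0.18, -0.77, 0.61, -1075.2], [0.0, 0.0, 0.0, 1.0]]
{'time_s': 0.1, 'joint_pos': array([-1.39755969e+00,  3.51182920e-01,  1.65234804e+00, -7.96537158e-06,
        1.13909081e+00, -8.46033832e-02]), 'qd': array([-0.00027322, -0.00040216, -0.0042632 , -0.00043256,  0.00022751,
       -0.00132577]), 'joint_torque': array([-5.44021788e-06, -5.06834257e+01, -2.91875732e+01, -7.69791723e-05,
        2.66655625e-03, -1.41882128e-05]), 'tcp_pos': array([ 140.2167871 , -531.52624825,  230.81652627]), 'ee_rot': array([ 9.91700973e-01,  1.28564826e-01, -2.64089831e-05, -5.13894676e-04]), 'contact_force': array([-0.22089125, -0.14952315,  0.13554335]), 'ft_torque': array([0.03369341, 0.04094755, 0.00852105]), 'grip_force': 0.0, 'grip_width': 0.9999668084592815}
```

View pics/top0.png

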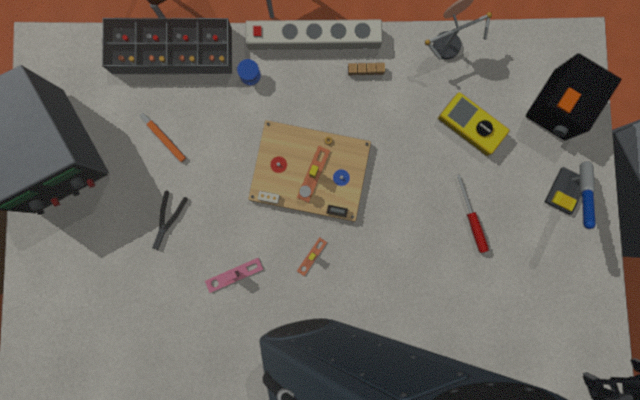

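Three things look like the link: copper on the board at (314,172), pink at (235,275) and a smaller copper one at (313,257). The one on the board fits, because it isn't pink, it's the larger copper one and it sits on the bolt. I'll confirm that in an enlarged crop.

Run:
```python
from h import *
p=np.load("top.npz")["p"][110:285,200:400]
save("pics/crop.png",cv2.resize(p,None,fx=3.4,fy=3.4,interpolation=cv2.INTER_CUBIC))
```

```text
(no output)
```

View pics/crop.png

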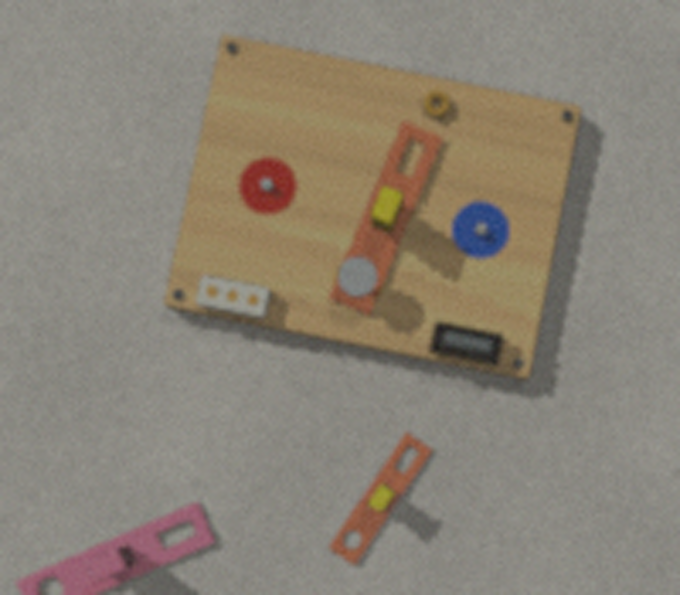

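View pics/side0.png

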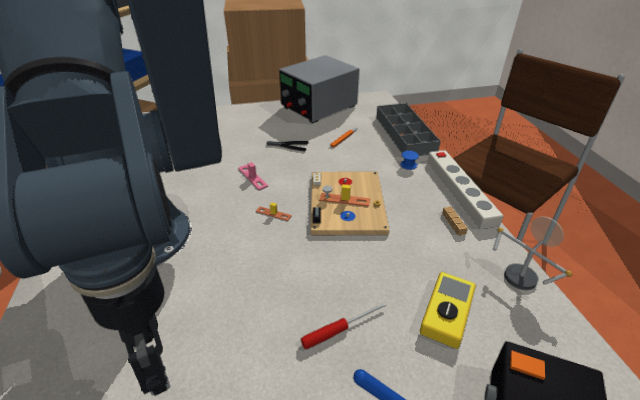

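The crop shows the copper link on the board with a yellow grip at about (388,207), the bolt head at (358,277) and the slot at (411,157). The red stud is at (266,185) and the blue one at (481,229). The other copper link is clearly smaller, so the one on the board is the right one.

Run:
```python
from h import *
c={'head':((358,277),55),'grip':((388.5,206),70),'slot':((411,157),24),'red':((267,185),26),'blue':((481,229),26),'c1':((232,47),20),'c2':((568,116),20),'c3':((518,363),20),'c4':((178,295),20),'nut':((436,104),28),'end1':((407,123),25),'end2':((442,138),25),'b1':((332,298),25),'b2':((368,313),25)}
P={k:onplane("top",[(u/3.4+200-.35,v/3.4+110-.35)],z)[0] for k,((u,v),z) in c.items()}
for k in P: print(k,P[k].round(1), np.hypot(*(P[k]-P['head'])[:2]).round(1), np.degrees(np.arctan2(*(P[k]-P['head'])[1::-1])).round(1))
m=(P['c1']+P['c2']-P['c3']-P['c4']); print('board',np.degrees(np.arctan2(m[1],m[0])))
```

```text
head [503.1  29.5  55. ] 0.0 0.0
grip [550.4   7.4  70. ] 52.1 -25.1
slot [593.4  -9.6  24. ] 98.4 -23.5
red [574.3  94.5  26. ] 96.3 42.4
blue [539.7 -59.   26. ] 95.8 -67.6
c1 [677.5 119.3  20. ] 196.1 27.2
c2 [ 622.6 -124.9   20. ] 195.2 -52.3
c3 [442.8 -83.8  20. ] 128.3 -118.0
c4 [496.4 159.7  20. ] 130.4 93.0
nut [631.2 -28.4  28. ] 140.5 -24.4
end1 [618.2  -7.2  25. ] 120.8 -17.7
end2 [606.8 -32.4  25. ] 120.7 -30.8
b1 [491.7  49.   25. ] 22.6 120.3
b2 [480.5  23.4  25. ] 23.5 -164.9
board -12.74286556906528
```

{"name": "send_rows", "arguments": {
  "targets": [
    [31.4, -24.5, 0, 0, -1],
    [31.4, -24.5, 0, 0, -1],
    [31.4, -24.5, 0, 0, -1],
    [31.4, -24.5, 0, 0, -1],
    [31.4, -24.5, 0, 0, -1],
    [31.4, -24.5, 0, 0, -1],
    [31.4, -24.5, 0, 0, -1],
    [31.4, -24.5, 0, 0, -1],
    [31.4, -24.5, 0, 0, -1],
    [31.4, -24.5, 0, 0, -1]
  ]
}}

```text
time_s: 0.93
tcp_pos: [382.1, -213.0, 231.3]
ee_rot: [0.992, 0.128, -0.0, -0.0]
contact_force: [0.7, -0.9, -0.8]
grip_width: 1.002
grip_force: 0.0
```

{"name": "send_rows", "arguments": {
  "targets": [
    [31.4, -24.5, 0, 0, -1],
    [31.4, -24.5, 0, 0, -1],
    [31.4, -24.5, 0, 0, -1],
    [31.4, -24.5, 0, 0, -1],
    [31.4, -24.5, 0, 0, -1],
    [31.4, -24.5, 0, 0, -1],
    [31.4, -24.5, 0, 0, -1]
  ]
}}

```text
time_s: 1.52
tcp_pos: [550.9, 9.0, 231.0]
ee_rot: [0.992, 0.129, -0.0, -0.0]
contact_force: [0.5, -1.4, -0.0]
grip_width: 1.001
grip_force: 0.0
```

{"name": "send_rows", "arguments": {
  "targets": [
    [0, 0, 0, 6.5, -1],
    [0, 0, 0, 6.5, -1],
    [0, 0, 0, 6.5, -1],
    [0, 0, 0, 6.5, -1],
    [0, 0, 0, 6.5, -1],
    [0, 0, 0, 6.5, -1],
    [0, 0, 0, 0, -1],
    [0, 0, 0, 0, -1]
  ]
}}

```text
time_s: 2.18
tcp_pos: [550.1, 7.0, 231.1]
ee_rot: [0.978, -0.208, -0.0, 0.0]
contact_force: [-0.7, 0.1, -0.0]
grip_width: 0.999
grip_force: 0.0
```

Run:
```python
from h import *
s=manip.state(); i=info("wrist"); p,d=manip.read_camera("wrist"); np.savez("w1.npz",p=p,d=d,K=i[0],D=i[1],T=i[2]); save("pics/w1.png",p)
print(s['tcp_pos'],s['ee_rot'],s['joint_pos'],s['contact_force'],s['time_s'])
```

```text
[550.09039473   7.02205237 231.06622056] [ 9.78099362e-01 -2.08138349e-01 -2.53021787e-04  3.91643138e-05] [-7.18571718e-02  3.51444763e-01  1.65131422e+00 -8.88038867e-06
  1.13934568e+00  1.91828536e+00] [-0.70270541  0.09050477 -0.03014495] 2.1833
```

View pics/w1.png

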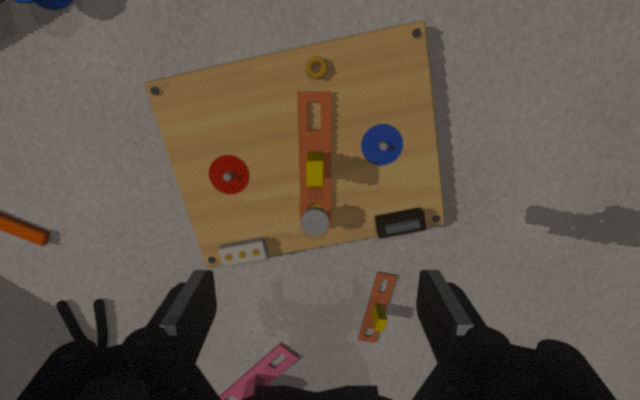

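The wrist view shows the link nearly upright in the picture. Grip top is at (315,173), slot at (315,116), bolt head at (315,222), red stud foot about (229,175) and blue about (383,146).

Run:
```python
from h import *
w=np.load("w1.npz"); inf=(w["K"],w["D"],w["T"]); hsv=cv2.cvtColor(w["p"],cv2.COLOR_RGB2HSV)
def blob(lo,hi,box):
    x0,y0,x1,y1=box; m=cv2.inRange(hsv,lo,hi); mm=np.zeros_like(m); mm[y0:y1,x0:x1]=m[y0:y1,x0:x1]
    v,u=np.nonzero(mm); return u.mean(),v.mean(),len(u),mm
ru,rv,n,_=blob((0,180,60),(6,255,255),(195,140,265,205)); bu,bv,n2,_=blob((100,120,40),(130,255,255),(350,110,415,180))
print(ru,rv,n,bu,bv,n2)
gu,gv,n3,m=blob((23,150,150),(32,255,255),(295,158,335,195)); print(gu,gv,n3)
q={'head':((315,222),55),'grip':((315,173.5),70),'slot':((315,116),23),'reddisc':((ru,rv),21),'redtop':((227.5,177),30),'blue':((bu,bv),21),'e1':((298,93),25),'e2':((331,93),25)}
P={k:onplane("wrist",[p],z,inf)[0] for k,(p,z) in q.items()}
for k in P: print(k,P[k].round(1), np.hypot(*(P[k]-P['head'])[:2]).round(1), np.degrees(np.arctan2(*(P[k]-P['head'])[1::-1])).round(1))
print('depth grip, head, bar, board',bydepth("wrist",[(315,173),(315,222),(305,100),(270,130)],w["d"],inf).round(1))
# edges of link for heading
L=onplane("wrist",[(298,93),(299,200),(331,93),(331,200)],25,inf); 
for a,b in((0,1),(2,3)): print(np.degrees(np.arctan2(*(L[a]-L[b])[1::-1])))
crop=w["p"][60:250,190:420]; save("pics/w1c.png",cv2.resize(crop,None,fx=3,fy=3,interpolation=cv2.INTER_CUBIC))
```

```text
228.44053282588013 174.08753568030448 1051 381.54244482173175 144.19524617996603 1178
nan nan 0
head [505.   28.7  55. ] 0.0 0.0
grip [552.8   7.3  70. ] 52.4 -24.1
slot [593.6 -10.8  23. ] 97.0 -24.0
reddisc [576.3  93.9  21. ] 96.6 42.4
redtop [575.4  93.1  30. ] 95.4 42.4
blue [541.4 -59.9  21. ] 95.8 -67.6
e1 [619.7  -5.   25. ] 119.5 -16.4
e2 [607.1 -33.3  25. ] 119.4 -31.3
depth grip, head, bar, board [[553.2   7.1  69.9]
 [505.2  28.6  55.5]
 [611.2  -8.3  25.2]
 [599.   35.2  20.6]]
-24.38370024938582
-23.253384948651572<stdin>:5: RuntimeWarning: Mean of empty slice.
  ret = ret.dtype.type(ret / rcount)
```

View pics/w1c.png

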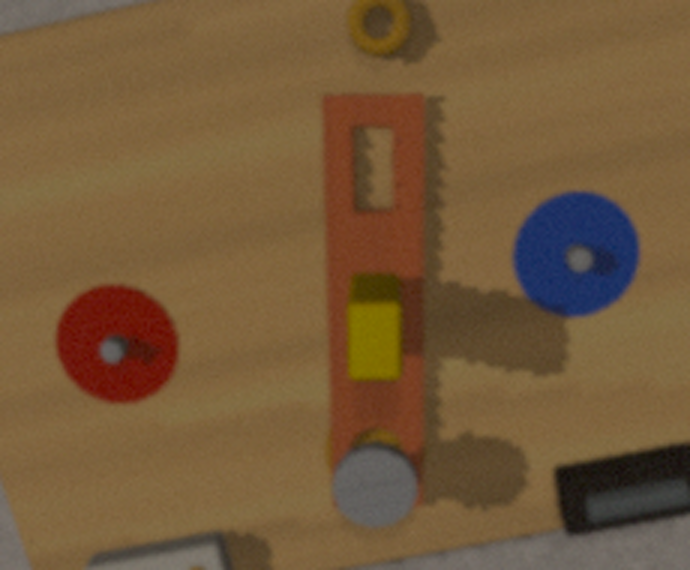

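{"name": "send_rows", "arguments": {
  "targets": [
    [1.9, -1, 35, 0, -1],
    [0, 0, 35, 0, -1],
    [0, 0, 35, 0, -1],
    [0, 0, 35, 0, -1],
    [0, 0, 25, 0, -1],
    [0, 0, 20, 0, -1],
    [0, 0, 12, 0, -1],
    [0, 0, 0, 0, -1]
  ]
}}

```text
time_s: 2.9
tcp_pos: [551.1, 7.2, 32.2]
ee_rot: [0.978, -0.209, -0.002, 0.0]
contact_force: [-0.5, -0.3, 0.1]
grip_width: 1.002
grip_force: 0.0
```

{"name": "send_rows", "arguments": {
  "targets": [
    [0, 0, 0, 0, 1],
    [0, 0, 0, 0, 1],
    [0, 0, 0, 0, 1],
    [0, 0, 0, 0, 1],
    [0, 0, 0, 0, 1],
    [0, 0, 0, 0, 1],
    [0, 0, 0, 0, 1],
    [0, 0, 0, 0, 1],
    [0, 0, 0, 0, 1],
    [0, 0, 0, 0, 1]
  ]
}}

```text
time_s: 3.73
tcp_pos: [552.8, 7.2, 35.0]
ee_rot: [0.978, -0.21, 0.001, -0.0]
contact_force: [-0.2, 1.1, 6.0]
grip_width: 0.184
grip_force: 59.5
```

{"name": "send_rows", "arguments": {
  "targets": [
    [0, 0, -4, 0, 1],
    [0, 0, -5, 0, 1],
    [0, 0, -5, 0, 1],
    [0, 0, 0, 0, 1],
    [0, 0, 0, 0, 1]
  ]
}}

```text
time_s: 4.15
tcp_pos: [552.5, 7.1, 48.6]
ee_rot: [0.978, -0.21, 0.0, -0.0]
contact_force: [-0.1, 0.1, -2.4]
grip_width: 0.18
grip_force: 58.4
```

{"name": "send_rows", "arguments": {
  "targets": [
    [-0.24, -5.04, 0, -5.53, 1],
    [-0.24, -5.04, 0, -5.53, 1],
    [-0.24, -5.04, 0, -5.53, 1],
    [-0.24, -5.04, 0, -5.53, 1],
    [-0.24, -5.04, 0, -5.53, 1],
    [-0.24, -5.04, 0, -5.53, 1],
    [0, 0, 0, 0, 1],
    [0, 0, 0, 0, 1],
    [0, 0, 0, 0, 1]
  ]
}}

```text
time_s: 4.9
tcp_pos: [556.3, 36.6, 48.2]
ee_rot: [0.997, 0.076, -0.0, 0.0]
contact_force: [0.2, 0.0, -1.5]
grip_width: 0.177
grip_force: 58.4
```

{"name": "send_rows", "arguments": {
  "targets": [
    [-0.24, -5.04, 0, -5.53, 1],
    [-0.24, -5.04, 0, -5.53, 1],
    [-0.24, -5.04, 0, -5.53, 1],
    [-0.24, -5.04, 0, -5.53, 1],
    [-0.24, -5.04, 0, -5.53, 1],
    [-0.24, -5.04, 0, -5.53, 1],
    [0, 0, 0, 0, 1],
    [0, 0, 0, 0, 1],
    [0, 0, 0, 0, 1]
  ]
}}

```text
time_s: 5.65
tcp_pos: [543.7, 63.4, 48.4]
ee_rot: [0.934, 0.357, 0.0, 0.0]
contact_force: [-0.3, -0.6, -1.2]
grip_width: 0.181
grip_force: 58.5
```

Run:
```python
from h import *
s=manip.state(); print(s['tcp_pos'].round(1),np.degrees(2*np.arctan2(s['ee_rot'][1],s['ee_rot'][0])),s['contact_force'].round(1))
i=info("wrist"); p,d=manip.read_camera("wrist"); np.savez("w2.npz",p=p,d=d,K=i[0],D=i[1],T=i[2])
K,D,T=i
def proj(P):
    c=T[:3,:3]@np.array(P)+T[:3,3]; return cv2.projectPoints(np.array([[c[0],-c[1],-c[2]]]),np.zeros(3),np.zeros(3),K,D)[0].ravel()
st=proj((576,93.7,20)); print(st)
x,y=[int(v) for v in st]; x0,y0=max(0,x-90),max(0,y-60)
print(x0,y0); save("pics/w2.png",cv2.resize(p[y0:y0+140,x0:x0+180],None,fx=4,fy=4,interpolation=cv2.INTER_CUBIC))
```

```text
[543.7  63.4  48.4] 41.88149723518551 [-0.3 -0.6 -1.2]
[315.0252223  162.80601621]
225 102
```

View pics/w2.png

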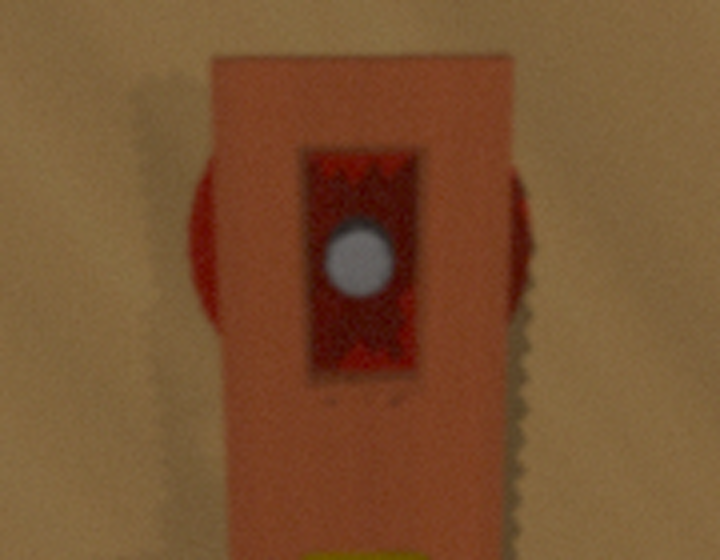

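The stud shows at (360,258) in the crop. The slot spans columns 307–417 (middle about 361) and rows 148–372, so the stud is centred across it and well inside along it. I'll lower the link now.

{"name": "send_rows", "arguments": {
  "targets": [
    [0, 0, 3, 0, 1],
    [0, 0, 3, 0, 1],
    [0, 0, 3, 0, 1],
    [0, 0, 2, 0, 1],
    [0, 0, 1.5, 0, 1],
    [0, 0, 0, 0, 1],
    [0, 0, 0, 0, 1],
    [0, 0, 0, 0, 1]
  ]
}}

```text
time_s: 6.37
tcp_pos: [543.6, 63.7, 35.9]
ee_rot: [0.933, 0.359, 0.0, 0.0]
contact_force: [0.6, -0.6, -1.8]
grip_width: 0.182
grip_force: 58.5
```

{"name": "send_rows", "arguments": {
  "targets": [
    [0, 0, 0.5, 0, 1],
    [0, 0, 0.5, 0, 1],
    [0, 0, 0, 0, 1],
    [0, 0, 0, 0, 1],
    [0, 0, 0, 0, 1]
  ]
}}

```text
time_s: 6.78
tcp_pos: [543.6, 63.7, 35.0]
ee_rot: [0.933, 0.359, 0.0, 0.0]
contact_force: [-1.4, 0.2, 1.2]
grip_width: 0.179
grip_force: 58.9
```

{"name": "send_rows", "arguments": {
  "targets": [
    [0, -0.5, 0, 0, 1],
    [0, -0.5, 0, 0, 1],
    [0, -0.5, 0, 0, 1],
    [0, 0, 0, 0, 1],
    [0, 0, 0, 0, 1]
  ]
}}

```text
time_s: 7.2
tcp_pos: [542.8, 64.8, 35.0]
ee_rot: [0.933, 0.359, 0.0, 0.0]
contact_force: [0.8, -1.1, 2.5]
grip_width: 0.183
grip_force: 59.0
```

{"name": "send_rows", "arguments": {
  "targets": [
    [0, -0.4, 0, 0, 1],
    [0, 0, 0, 0, 1]
  ]
}}

```text
time_s: 7.37
tcp_pos: [542.6, 65.1, 35.0]
ee_rot: [0.933, 0.359, 0.0, 0.0]
contact_force: [1.5, -2.6, 3.7]
grip_width: 0.177
grip_force: 59.1
```

{"name": "send_rows", "arguments": {
  "targets": [
    [0, -0.4, 0, 0, 1],
    [0, 0, 0, 0, 1]
  ]
}}

```text
time_s: 7.53
tcp_pos: [542.3, 65.4, 35.0]
ee_rot: [0.933, 0.359, 0.0, 0.0]
contact_force: [2.5, -2.7, 4.0]
grip_width: 0.177
grip_force: 59.3
```

{"name": "send_rows", "arguments": {
  "targets": [
    [0, -0.4, 0, 0, 1],
    [0, 0, 0, 0, 1]
  ]
}}

```text
time_s: 7.7
tcp_pos: [542.1, 65.5, 35.0]
ee_rot: [0.933, 0.359, 0.0, 0.0]
contact_force: [3.4, -4.9, 3.8]
grip_width: 0.174
grip_force: 59.3
```

{"name": "send_rows", "arguments": {
  "targets": [
    [0, -0.4, 0, 0, 1],
    [0, 0, 0, 0, 1]
  ]
}}

```text
time_s: 7.87
tcp_pos: [542.1, 65.6, 35.0]
ee_rot: [0.933, 0.359, 0.001, 0.0]
contact_force: [4.1, -5.9, 2.6]
grip_width: 0.18
grip_force: 59.2
```

{"name": "send_rows", "arguments": {
  "targets": [
    [0, -0.4, 0, 0, 1],
    [0, 0, 0, 0, 1]
  ]
}}

```text
time_s: 8.03
tcp_pos: [542.0, 65.8, 35.0]
ee_rot: [0.933, 0.359, 0.001, 0.001]
contact_force: [5.5, -6.6, 2.8]
grip_width: 0.18
grip_force: 59.1
```

{"name": "send_rows", "arguments": {
  "targets": [
    [0, -0.4, 0, 0, 1],
    [0, 0, 0, 0, 1]
  ]
}}

```text
time_s: 8.2
tcp_pos: [541.9, 65.9, 35.1]
ee_rot: [0.933, 0.359, 0.001, 0.001]
contact_force: [6.4, -7.8, 1.1]
grip_width: 0.176
grip_force: 59.1
```

{"name": "send_rows", "arguments": {
  "targets": [
    [0, -0.4, 0, 0, 1],
    [0, 0, 0, 0, 1],
    [0, 0, 0, 0, 1]
  ]
}}

```text
time_s: 8.45
tcp_pos: [541.8, 66.0, 35.1]
ee_rot: [0.933, 0.359, 0.001, 0.001]
contact_force: [7.4, -9.4, 1.1]
grip_width: 0.18
grip_force: 59.1
```

The side load is about 12 N after 2.9 mm of movement, so the slot has caught on the stud. I'll relax the tug, then release.

{"name": "send_rows", "arguments": {
  "targets": [
    [0, 1, 0, 0, 1],
    [0, 1, 0, 0, 1],
    [0, 1, 0, 0, 1],
    [0, 1, 0, 0, 1],
    [0, 0, 0, 0, 1],
    [0, 0, 0, 0, 1],
    [0, 0, 0, 0, 1]
  ]
}}

```text
time_s: 9.03
tcp_pos: [542.5, 64.8, 35.0]
ee_rot: [0.933, 0.359, -0.001, -0.001]
contact_force: [-3.2, 4.0, 10.3]
grip_width: 0.178
grip_force: 60.7
```

{"name": "send_rows", "arguments": {
  "targets": [
    [0, 0, 0, 0, -1],
    [0, 0, 0, 0, -1],
    [0, 0, 0, 0, -1],
    [0, 0, 0, 0, -1],
    [0, 0, 0, 0, -1],
    [0, 0, 0, 0, -1],
    [0, 0, 0, 0, -1],
    [0, 0, 0, 0, -1],
    [0, 0, 0, 0, -1],
    [0, 0, 0, 0, -1]
  ]
}}

```text
time_s: 9.87
tcp_pos: [543.3, 63.9, 34.8]
ee_rot: [0.933, 0.359, -0.0, -0.0]
contact_force: [0.0, -0.5, -0.8]
grip_width: 0.999
grip_force: 0.0
```

{"name": "send_rows", "arguments": {
  "targets": [
    [0, 0, -5, 0, -1],
    [0, 0, -15, 0, -1],
    [0, 0, -30, 0, -1],
    [0, 0, -30, 0, -1],
    [0, 0, -30, 0, -1],
    [0, 0, 0, 0, -1],
    [0, 0, 0, 0, -1]
  ]
}}

```text
time_s: 10.45
tcp_pos: [544.1, 64.0, 146.5]
ee_rot: [0.933, 0.359, 0.002, 0.001]
contact_force: [-0.1, -0.2, -0.7]
grip_width: 1.004
grip_force: 0.0
```

Run:
```python
from h import *
s=manip.state(); print(s['tcp_pos'].round(1),s['contact_force'].round(1),s['grip_width'],s['time_s'])
i=info("wrist"); p,d=manip.read_camera("wrist"); K,D,T=i; np.savez("w3.npz",p=p,d=d,K=K,D=D,T=T)
c=T[:3,:3]@np.array((576,93.7,20))+T[:3,3]; x,y=cv2.projectPoints(np.array([[c[0],-c[1],-c[2]]]),np.zeros(3),np.zeros(3),K,D)[0].ravel().astype(int)
x0,y0=max(0,x-90),max(0,y-50); print(x0,y0); save("pics/w3.png",cv2.resize(p[y0:y0+150,x0:x0+180],None,fx=4,fy=4,interpolation=cv2.INTER_CUBIC))
```

```text
[544.1  64.  146.5] [-0.1 -0.2 -0.7] 1.004493356802146 10.45
225 83
```

View pics/w3.png

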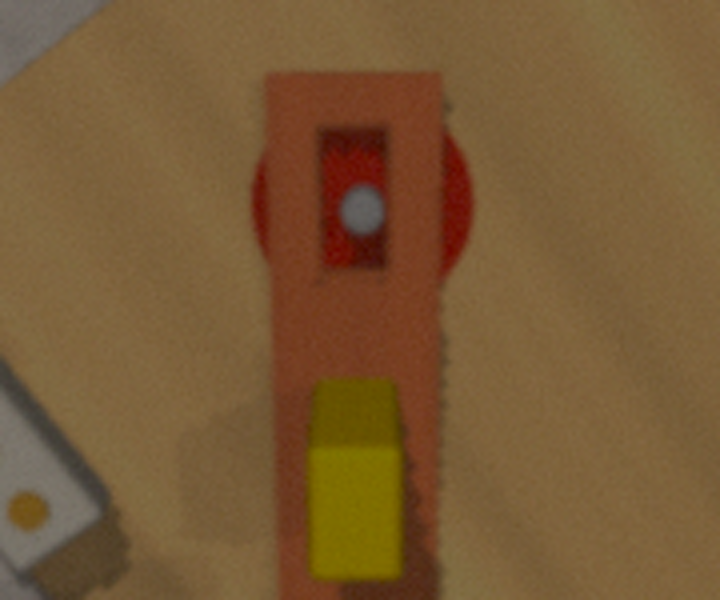

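The stud is at (362,209) and the slot's centre at (354,198), so it's about 1.5 mm off across and 2 mm along, both inside the limits. I'll check that the bar is flat by depth, then hand in.

Run:
```python
from h import *
w=np.load("w3.npz"); inf=(w["K"],w["D"],w["T"])
px=[(225+u/4,83+v/4) for u,v in((300,90),(415,90),(295,320),(420,320),(600,300))]
z=bydepth("wrist",px,w["d"],inf)[:,2].round(1); print(z)
if abs(z[:4]-25).max()<1.6: print(manip.sign_off())
```

```text
[25.4 25.2 25.2 25.8 20.1]
the job is handed in; nothing more can be done
None
```

The link lies flat on the board with its slot over the red stud, was tugged sideways to about 12 N and caught, then released; the job is handed in at about 10.5 s and the verdict was not shown.

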